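Shut the carrier-gas valve of the analyser

TASK

Shut the marked gas valve in the low grey valve box: with the fingertips push the box's white cover along its track, right over to the other end, so that the two valves lie open, then push the handle that carries a round disc a quarter turn until it stands fully across its pipe. Only push: do not lift or tip the cover or pick anything up, leave the plain handle as it is, and do not disturb the things standing around. Finish with the cover still at the other end and the hand clear of everything.

Things in the scene. Friction and masses are not known exactly. Their poses are not given: they have to be found in the camera images.
- valve_box: Low grey box fixed to the bench, 180 x 440 mm, long side along its y; origin at the centre of its underside, z up, +x away from the robot. The y < 0 half is an open bay (inside x -70..70, y -210..0, floor z 6 mm) with two valves side by side, the y > 0 half a closed deck. Ledges at z 72 mm carry the cover; guide lips on all sides rise to z 81 mm. The cover starts over the bay and opens towards +y.
- cover: Loose white sheet-metal cover, 157 (x) x 208 (y) x 6 mm, about 0.4 kg, lying in the box's track, top at z 78 mm; origin at the centre of its underside, axes as the box's. Its origin starts at y -105 to -80 mm in the box frame and stands at +106 mm when it meets the far end lip. An upright fin stands across its middle.
- cover_fin (a point): Centre of the cover's upright white fin: 90 mm long (box x), 12 mm thick (box y), standing 24 mm above the cover's top, this point 12 mm above the cover's top. Pushing its side towards box +y slides the cover (about 2 to 6 N).
- handle_marked (a joint): Turn of the marked valve's handle about its vertical pivot, rad: 0 = fully open, pointing along its pipe to box -x (towards the robot); grows clockwise seen from above; 1.57 = shut at its stop, pointing across the pipe to box +y. It starts at 0 to 0.3 and stays where it is left (stiff: about 3 N at the tip).
- marked_pivot (a point): Point on the pivot axis of the marked valve, at mid-height of its handle (54 mm above the bench); axes as the box's, it does not turn with the handle. The valve is in either of the two places in the bay: box (30, -155) or (30, -65) mm.
- marked_tip (a point): Middle of the outer end of the marked handle, 60 mm from the pivot axis. The handle is a steel bar 14 mm wide, 48 to 60 mm above the bench, with a round steel disc (26 mm across, 6 mm high) on top, centred 16 mm from the pivot. The pipes below reach up to 32 mm above the bench, the valve body round the pivot to 44 mm.
- plain_tip (a point): Outer end of the other valve's handle: the same steel bar without a disc, in the other place. To be left as it is.
- jar: Closed pale jar with a white lid, 56 mm across, 85 mm high, at the box's -y end; origin under its centre. Leave alone.
- mouse: Black computer mouse, 105 x 60 x 31 mm, at the box's +y end; origin under its centre. Leave alone.
- screwdriver: Screwdriver, 170 mm, lying in front of the box. Leave alone.
- wrench: Steel wrench, 150 mm, lying in front of the box. Leave alone.
- weight: Steel knobbed calibration weight, 38 mm across, 56 mm high, standing behind the box. Leave alone.
- fitting: Brass ring fitting, 32 mm across, 22 mm high, behind the box. Leave alone.
- beaker: Small glass beaker, 54 mm across, 68 mm high, behind the box. Leave alone.

How it is judged:
By the outcome, as a careful person would: the job done as asked, in the order asked, and still so for the second after the job is handed in, with the robot touching nothing.
It also fails if it takes over 45 s, if anything falls off the work surface, if the arm or the gripper's body presses on something with over 40 N, if the wrist force passes 120 N, or if a joint passes its speed limit or range.

ROBOT

A 6-joint arm with a two-finger parallel gripper is mounted at the origin on the work surface. World frame = base frame: x ahead of the robot, y to its left, z up, the work surface at z = 0. Lengths are in m, angles in degrees, forces in N, time in s.
With the tool pointing down it reaches from about 0.275 to 0.775 m from the base axis. Payload 14.6 kg.
Tool frame: the origin (TCP) lies midway between the tips of the shut fingers; the grasp point (between the pads) lies 19 mm behind it; z points along the fingers, y is the line along which they close (so a half turn about z gives the same grasp; the last joint's range is limited). The gripper opens to 85 mm and grips with 20 to 120 N. Pads are 22 mm wide; open, the fingers measure 114 mm over their backs; the gripper's body (76 mm by 85 mm) begins 54 mm behind the grasp point. The pads swing forward as they close: fully open they stand 13 mm farther back than shut.
Start: joints at [66.274, 15.075, -2.767, 72.158, 0, 81.102], TCP at [0.134, 0.508, 0.231] pointing down, gripper open.
Joint ranges: [-151.79, 151.79], [-50.71, 97.33], [-67.44, 78.34], [-121.81, 120.89], [-77.56, 73.72], [-180, 180]. Speed limits (degrees/s): [108.29, 108.29, 147.25, 159.86, 180, 180].

INTERFACE

Orientations are given as [roll, pitch, yaw] about the fixed x, y, z axes, in that order (R = Rz(yaw) Ry(pitch) Rx(roll)).
In Python, from workcell import r gives the robot as it stands. The module is installed in compiled form; this text tells all that it offers.
- The arm moves only by the shell command python3 -m jog 'ROWS' [OPENING] [FORCE]. ROWS is a JSON object of lists of equal length, an entry for each row: "translation": the shift along the tool's x, y, z in units of 300 mm (1.0 is 300 mm), a list of three; "angular": the turn, a rotation vector about the tool's x, y, z in units of 90 degrees (1.0 is 90 degrees), a list of three. In form: {"translation": [[x, y, z], ...], "angular": [[wx, wy, wz], ...]}. A call has 1 to 12 rows; each row is the pose to reach, as a shift and turn from the pose commanded when the call began, along the tool's axes at that moment; what a row does not reach only later rows make up. A row lasts 1/12 s, in which the tool goes at most 41.7 mm and 7.16 degrees, less where a joint would pass 70% of its speed; a pose out of reach is approached as far as the arm can. A call with a number of a shift or a turn outside -1 to 1 is refused whole. A call with a gripper value outside its range is refused whole. OPENING is the opening, from 0 (shut) to 1 (fully open), set as the call begins (- or left out, the last holds). The fingers move at their own pace and stop on an object; FORCE is the grip in N (left out, the last holds). Time passes only in rows, so rows that repeat a pose let the fingers close. It gives the time, the measured TCP pose, the force, the opening and the grip force at its end, in the units of the state.
- r.state(): the state, without advancing time (a new reading comes with each control period).
- r.capture(name): name is "side" or "top"; returns a dict with "frame" (420x560x3 uint8, red, green, blue), "fx", "fy", "cx", "cy" (pixels), "pose" (4x4, takes a point from camera to world coordinates). Camera axes: x right, y up, looking along -z (the intrinsics and any distortion apply to the point x, -y, -z); pixel columns grow to the right and rows downward; lengths in m; the calibration is good to about 2 mm. A picture is of the moment at which its call begins. There is no depth.
- r.close_job(): hands the job in; it is judged then, once.
The state is a dict: "t": time; "joint_positions": joint angles; "qd": joint speeds; "joint_efforts": joint torques, N m; "eef_pos": TCP position; "ee_rot": TCP orientation; "ft_force": force on the tool from outside, world axes, zero at the start; "ft_torque": the same for the moment, N m; "gripper_width": finger opening in m; "grip_force": force on a finger pad.
Only numpy, scipy, OpenCV 4.12 (cv2) and the standard library are available. Lean on these libraries where they do the work, as an engineer would, in place of code of your own. Each camera call takes 0.05 s, during which the arm holds its last target. There are 200 camera calls.

## Working session

There is one attempt and no reset: what is moved stays moved. The work goes in short steps, Python scripts to look and compute and a shell command to move; the robot and the scene stay as the last step left them, time stands still between calls to the robot, and variables do not carry over. Pictures are saved under pics/ and viewed, at most 10 in all, crops included, and the job is handed in when it is done.

```bash
mkdir -p pics
cat > h.py <<'E'
import numpy as np, cv2
from workcell import r
from scipy.spatial.transform import Rotation as R
def cap(n,f):
    c=r.capture(n); cv2.imwrite('pics/'+f,c['frame'][:,:,::-1]); return c
def ray(c,u,v):
    d=np.array([(u-c['cx'])/c['fx'],-(v-c['cy'])/c['fy'],-1.]); P=np.array(c['pose']); return P[:3,3],P[:3,:3]@d
def onz(c,u,v,z):
    o,d=ray(c,u,v); return o+d*(z-o[2])/d[2]
def proj(c,p):
    P=np.array(c['pose']); q=P[:3,:3].T@(np.array(p)-P[:3,3]); return c['cx']+c['fx']*q[0]/-q[2], c['cy']-c['fy']*q[1]/-q[2]
def rows(d):  # world shift -> tool units
    s=r.state(); Rm=R.from_euler('xyz',s['ee_rot'],degrees=True).as_matrix(); return np.round(Rm.T@np.array(d)/0.3,3)
E
python3 - <<'E'
from h import *
for n in('top','side'):
    c=cap(n,n+'0.png'); print({k:c[k] for k in c if k!='frame'})
print(r.state())
E
```

```text
{'fx': 471.66503991226364, 'fy': 471.66503991226364, 'cx': 277.0478734504497, 'cy': 203.975509963072, 'pose': array([[-0.02894456,  0.99146046, -0.12715488,  0.41651785],
       [-0.99867482, -0.03409883, -0.03854696,  0.02893266],
       [-0.04255362,  0.12587065,  0.99113358,  1.07792341],
       [ 0.        ,  0.        ,  0.        ,  1.        ]])}
{'fx': 501.9409243507653, 'fy': 501.9409243507653, 'cx': 283.70970438384603, 'cy': 213.84429902223127, 'pose': array([[ 0.82561567,  0.37320568, -0.42317406,  0.03016227],
       [-0.5639294 ,  0.57039658, -0.59718621, -0.66640397],
       [ 0.01850375,  0.73168659,  0.68139001,  0.90539432],
       [ 0.        ,  0.        ,  0.        ,  1.        ]])}
{'t': 0.1, 'joint_positions': array([ 6.62724699e+01,  1.50945425e+01, -2.80058368e+00,  7.21571015e+01,
       -9.95223121e-04,  8.11006901e+01]), 'qd': array([-0.09511443, -0.04812626,  0.09526361,  0.00955179, -0.11289157,
        0.06295702]), 'joint_efforts': array([ 1.65607471e-04, -6.38576746e+01,  3.85062575e+01,  1.00809603e-02,
       -2.12119271e-04, -1.05247429e-05]), 'eef_pos': array([0.13428067, 0.5072841 , 0.23088428]), 'ee_rot': array([-1.79948247e+02, -7.09630594e-03,  1.65171777e+02]), 'ft_force': array([-0.76631731,  0.24226532,  0.43203223]), 'ft_torque': array([-0.00318148, -0.00280906,  0.00810236]), 'grip_force': 0.0, 'gripper_width': 0.08561059536034389}
```

View pics/top0.png

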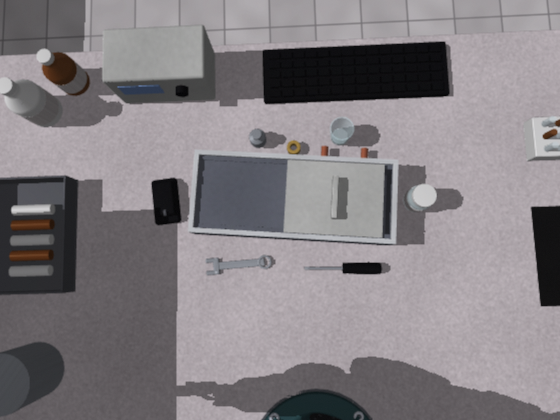

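View pics/side0.png

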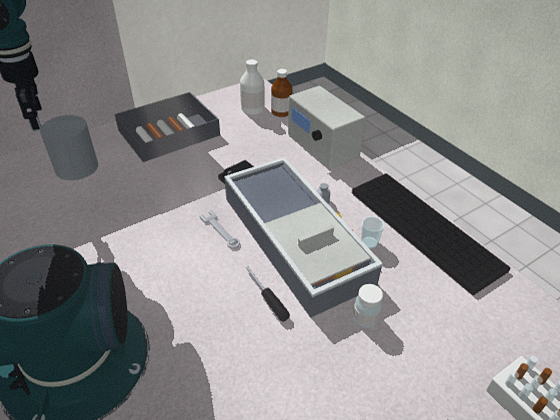

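The top view shows the box rim corners at about (195,152), (397,159), (396,242) and (190,235). The fin is at about (335,197), with the cover over the right (-y) half. In the side view the fin is at about (318,240).

```bash
cat >> h.py <<'E'
def boxpose(c,px,z=0.081):
    # px order: (+x,+y),(+x,-y),(-x,-y),(-x,+y)
    p=np.array([onz(c,*q,z)[:2] for q in px]); b=np.array([[.09,.22],[.09,-.22],[-.09,-.22],[-.09,.22]])
    o=p.mean(0); m=p-o; a=np.arctan2((b[:,0]*m[:,1]-b[:,1]*m[:,0]).sum(),(b*m).sum())
    return o,a,p
E
python3 - <<'E'
from h import *
c=r.capture('top'); s=r.capture('side')
f=c['frame'].astype(int); hsv=cv2.cvtColor(c['frame'],cv2.COLOR_RGB2HSV)
o,a,p=boxpose(c,[(195,152),(397,159),(396,242),(190,235)])
print(o,np.degrees(a),np.linalg.norm(p-np.roll(p,1,0),axis=1))
o2,a2,p2=boxpose(s,[(283,160),(381,265),(312,296),(226,178)])
print(o2,np.degrees(a2),np.linalg.norm(p2-np.roll(p2,1,0),axis=1))
def tobox(q): 
    C,S=np.cos(-a),np.sin(-a); return np.array([[C,-S],[S,C]])@(np.array(q)[:2]-o)
for q in[(334.5,177),(334.5,218)]: w=onz(c,*q,.102); print('fin',w,tobox(w))
for q in[(285,196),(424,190)]: w=onz(c,*q,.078 if q[0]<400 else .085); print(w,tobox(w))
cv2.imwrite('pics/crop.png',cv2.resize(c['frame'][140:255,180:445,::-1],None,fx=3,fy=3,interpolation=cv2.INTER_CUBIC))
E
```

```text
[0.55926831 0.03218222] -3.992197277134943 [0.18093347 0.43575602 0.17697594 0.43466712]
[0.55856627 0.02767355] -5.124461511232715 [0.16908254 0.4317862  0.17700402 0.43346739]
fin [ 0.59444516 -0.05498166  0.102     ] [ 0.0411599  -0.08450334]
fin [ 0.50839473 -0.05117103  0.102     ] [-0.04494703 -0.08669284]
[0.56142791 0.0502835  0.078     ] [0.00089414 0.01820771]
[ 0.56289108 -0.24256225  0.085     ] [ 0.02274186 -0.27382559]
```

View pics/crop.png

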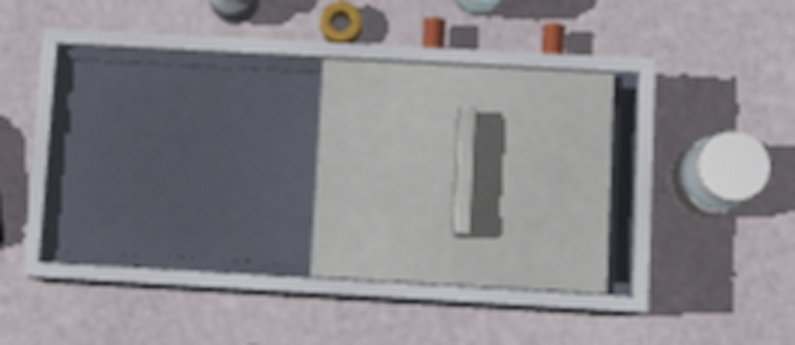

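The crop confirms the rim corners and that the cover is square in its track. The fin lies near box (0, -86) mm, and the box yaw is about -4.4°. I'll close the fingers and travel over.

```bash
python3 -m jog '{"translation":[[-0.05,-0.04,0],[-0.15,-0.12,0],[-0.25,-0.21,0],[-0.35,-0.3,0],[-0.45,-0.38,0],[-0.55,-0.46,0],[-0.65,-0.55,0],[-0.75,-0.63,0],[-0.84,-0.71,0],[-0.9,-0.76,0],[-0.93,-0.79,0],[-0.93,-0.79,0]],"angular":[[0,0,-0.02],[0,0,-0.04],[0,0,-0.06],[0,0,-0.08],[0,0,-0.1],[0,0,-0.117],[0,0,-0.117],[0,0,-0.117],[0,0,-0.117],[0,0,-0.117],[0,0,-0.117],[0,0,-0.117]]}' 0
python3 - <<'E'
from h import *
s=r.state(); print(s['eef_pos'],s['ee_rot'],rows(np.array([.549,-.089,.15])-s['eef_pos']))
E
```

```text
t: 1.2
eef_pos: [0.3445, 0.2052, 0.2312]
ee_rot: [-180.0, 0.0, 175.5]
ft_force: [-0.6, -0.7, 0.6]
gripper_width: -0.0002
grip_force: 0.0
[0.34451298 0.20522862 0.23119629] [-1.79978881e+02  5.90826686e-03  1.75523059e+02] [-0.756 -0.924  0.271]
```

```bash
python3 -m jog '{"translation":[[-0.04,-0.04,0],[-0.12,-0.14,0],[-0.2,-0.24,0],[-0.28,-0.34,0],[-0.36,-0.44,0],[-0.44,-0.54,0],[-0.52,-0.63,0.05],[-0.6,-0.73,0.1],[-0.67,-0.82,0.18],[-0.73,-0.89,0.24],[-0.756,-0.924,0.27],[-0.756,-0.924,0.27]],"angular":[[0,0,0],[0,0,0],[0,0,0],[0,0,0],[0,0,0],[0,0,0],[0,0,0],[0,0,0],[0,0,0],[0,0,0],[0,0,0],[0,0,0]]}'
python3 - <<'E'
from h import *
c=cap('side','s1.png')
s=r.state(); p=s['eef_pos']; print(p, s['ft_force'],proj(c,p))
cv2.imwrite('pics/s1c.png',cv2.resize(c['frame'][130:330,190:410,::-1],None,fx=3,fy=3))
E
```

```text
t: 2.2
eef_pos: [0.549, -0.0872, 0.148]
ee_rot: [180.0, -0.2, 175.6]
ft_force: [-0.6, -0.2, -0.7]
gripper_width: -0.0002
grip_force: 0.0
[ 0.54846982 -0.08602104  0.14943244] [ 0.35500982 -0.17217035  0.02733067] (np.float64(323.93780009474045), np.float64(227.14386184172233))
```

View pics/s1c.png

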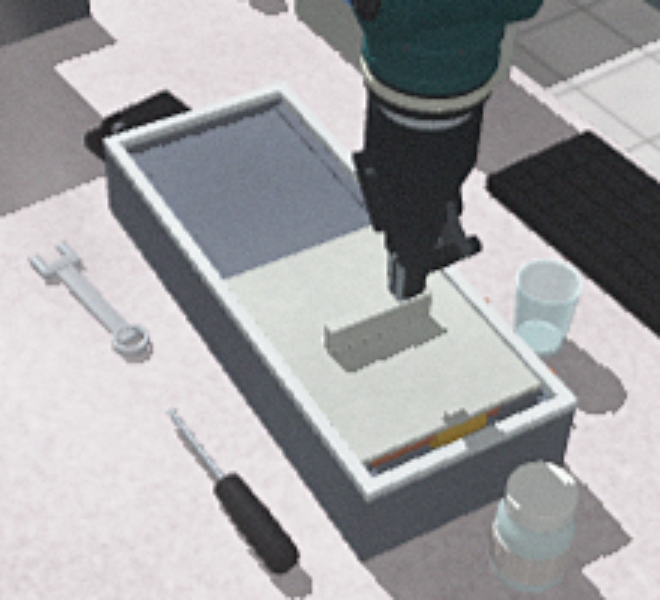

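The crop shows the shut fingertips above the cover, on the -y side of the fin. The gap looks like about 12 mm. I'll add a little more clearance and go down.

```bash
python3 -m jog '{"translation":[[0,-0.03,0],[0,-0.03,0.05],[0,-0.03,0.1],[0,-0.03,0.15],[0,-0.03,0.18],[0,-0.03,0.2],[0,-0.03,0.21],[0,-0.03,0.21]],"angular":[[0,0,0],[0,0,0],[0,0,0],[0,0,0],[0,0,0],[0,0,0],[0,0,0],[0,0,0]]}'; python3 -c "
from h import *
s=r.state();print(s['eef_pos'],s['ft_force'],R.from_euler('xyz',s['ee_rot'],degrees=True).as_matrix().round(3))"
```

```text
t: 2.92
eef_pos: [0.5481, -0.0951, 0.0876]
ee_rot: [-180.0, 0.0, 175.7]
ft_force: [0.3, 0.1, 0.9]
gripper_width: -0.0003
grip_force: 0.0
[ 0.54809349 -0.09509495  0.0875594 ] [0.30120167 0.08234406 0.92392033] [[-0.997  0.075  0.   ]
 [ 0.075  0.997 -0.   ]
 [-0.    -0.    -1.   ]]
```

```bash
python3 -m jog '{"translation":[[0,0.02,0],[0,0.04,0],[0,0.06,0],[0,0.085,0],[0,0.115,0],[0,0.145,0],[0,0.175,0],[0,0.205,0],[0,0.235,0],[0,0.265,0],[0,0.295,0],[0,0.325,0]],"angular":[[0,0,0],[0,0,0],[0,0,0],[0,0,0],[0,0,0],[0,0,0],[0,0,0],[0,0,0],[0,0,0],[0,0,0],[0,0,0],[0,0,0]]}'
python3 -m jog '{"translation":[[0,0.03,0],[0,0.06,0],[0,0.09,0],[0,0.12,0],[0,0.15,0],[0,0.18,0],[0,0.21,0],[0,0.235,0],[0,0.26,0],[0,0.28,0],[0,0.3,0],[0,0.31,0]],"angular":[[0,0,0],[0,0,0],[0,0,0],[0,0,0],[0,0,0],[0,0,0],[0,0,0],[0,0,0],[0,0,0],[0,0,0],[0,0,0],[0,0,0]]}'
```

```text
t: 3.92
eef_pos: [0.5555, 0.0028, 0.0873]
ee_rot: [-180.0, 0.0, 175.7]
ft_force: [-0.2, -2.7, 3.2]
gripper_width: -0.0001
grip_force: 1.6
t: 4.92
eef_pos: [0.5624, 0.0953, 0.0872]
ee_rot: [180.0, -0.0, 175.7]
ft_force: [1.5, -3.4, 0.0]
gripper_width: -0.0001
grip_force: 1.5
```

```bash
python3 -m jog '{"translation":[[0,0.01,0],[0,0.02,0],[0,0.03,0],[0,0.038,0],[0,0.044,0],[0,0.05,0],[0,0.055,0],[0,0.06,0],[0,0.062,0],[0,0.064,0]],"angular":[[0,0,0],[0,0,0],[0,0,0],[0,0,0],[0,0,0],[0,0,0],[0,0,0],[0,0,0],[0,0,0],[0,0,0]]}'
python3 - <<'E'
from h import *
c=cap('top','t2.png')
cv2.imwrite('pics/t2c.png',cv2.resize(c['frame'][140:255,180:445,::-1],None,fx=3,fy=3,interpolation=cv2.INTER_CUBIC))
E
```

```text
t: 5.75
eef_pos: [0.5638, 0.1138, 0.0873]
ee_rot: [180.0, -0.0, 175.7]
ft_force: [1.3, -1.8, -1.3]
gripper_width: -0.0
grip_force: 1.2
```

View pics/t2c.png

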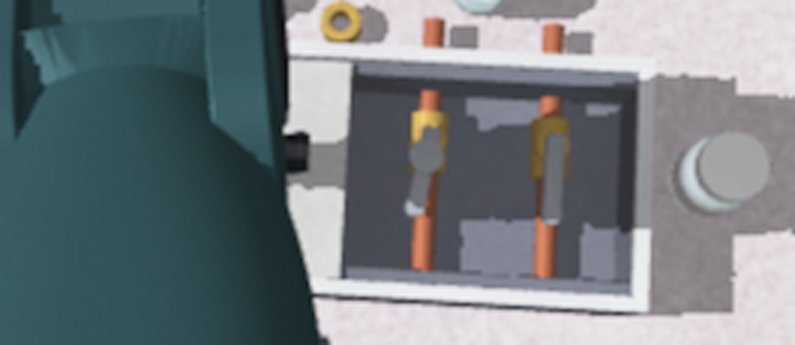

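The marked valve is at box (30,-65), with its disc at crop (427,155) and tip at (413,208). The plain handle is on the right and points along its pipe. The cover edge is at crop x≈347. I'll measure these and keep pushing to the stop.

```bash
python3 - <<'E'
from h import *
c=r.capture('top')
px=lambda x,y:(180+(x+.5)/3-.5,140+(y+.5)/3-.5)
o=np.array([.559,.031]);a=np.radians(-4.35);C,S=np.cos(a),np.sin(a)
tb=lambda w:(np.array([[C,S],[-S,C]])@(w[:2]-o)*1e3).round(1)
for n,q,z in[('edge',(352,65),.078),('edge',(341,275),.078),('corner',(654,60),.081),('corner',(647,310),.081),('disc',(427,155),.066),('mtip',(414,209),.057),('pivtop',(430,130),.06),('plain tip',(551,222),.057),('plain root',(553,136),.06)]:
    w=onz(c,*px(*q),z); print(n,w.round(4),tb(w))
print(tb(r.state()['eef_pos']))
E
python3 -m jog '{"translation":[[0,0.005,0],[0,0.01,0],[0,0.015,0],[0,0.02,0],[0,0.025,0],[0,0.025,0]],"angular":[[0,0,0],[0,0,0],[0,0,0],[0,0,0],[0,0,0],[0,0,0]]}'
```

```text
edge [0.6361 0.022  0.078 ] [77.6 -3.1]
edge [0.4852 0.035  0.078 ] [-73.9  -1.6]
corner [ 0.6309 -0.1926  0.081 ] [  88.6 -217.5]
corner [ 0.4538 -0.177   0.081 ] [ -89.1 -215.4]
disc [ 0.5705 -0.0298  0.066 ] [ 16.1 -59.7]
mtip [ 0.5327 -0.0193  0.057 ] [-22.4 -52.2]
pivtop [ 0.5898 -0.0331  0.06  ] [ 35.5 -61.5]
plain tip [ 0.52   -0.1173  0.057 ] [ -27.7 -150.8]
plain root [ 0.5821 -0.1215  0.06  ] [  34.6 -150.4]
[-1.5 83. ]
t: 6.35
eef_pos: [0.5644, 0.1204, 0.0873]
ee_rot: [-179.9, 0.0, 175.7]
ft_force: [0.6, -10.7, 0.0]
gripper_width: -0.0001
grip_force: 4.8
```

```bash
python3 -m jog '{"translation":[[0,0.005,0],[0,0.01,0],[0,0.01,0]],"angular":[[0,0,0],[0,0,0],[0,0,0]]}'
```

```text
t: 6.6
eef_pos: [0.5644, 0.1209, 0.0873]
ee_rot: [-179.5, 0.0, 175.6]
ft_force: [-1.0, -28.3, 4.0]
gripper_width: -0.0001
grip_force: 14.6
```

The force rose to 28 N with no further motion, so the cover is at the end lip. I'll back off, rise and travel to the -y side of the marked handle.

```bash
python3 -m jog '{"translation":[[0,-0.02,0],[0,-0.05,0],[0,-0.08,-0.02],[0,-0.1,-0.08],[0.01,-0.16,-0.14],[0.02,-0.24,-0.15],[0.03,-0.33,-0.15],[0.04,-0.42,-0.15],[0.05,-0.51,-0.15],[0.05,-0.57,-0.15],[0.05,-0.606,-0.15],[0.05,-0.606,-0.15]],"angular":[[0,0,0],[0,0,0],[0,0,0],[0,0,0],[0,0,0],[0,0,0],[0,0,0],[0,0,0],[0,0,0],[0,0,0],[0,0,0],[0,0,0]]}'
python3 - <<'E'
from h import *
s=r.state(); print(s['eef_pos'],s['ft_force'])
for n in('top','side'):
    c=cap(n,n+'3.png'); print(proj(c,s['eef_pos']))
    if n=='top': A=c['frame'][130:260,180:445]
    else: B=c['frame'][150:320,210:410]
A=cv2.resize(A,(530,260),interpolation=cv2.INTER_CUBIC);B=cv2.resize(B,(400,340),interpolation=cv2.INTER_CUBIC)
M=np.zeros((600,530,3),np.uint8);M[:260]=A;M[260:,:400]=B;cv2.imwrite('pics/m3.png',M[:,:,::-1])
E
```

```text
t: 7.6
eef_pos: [0.536, -0.0577, 0.1326]
ee_rot: [180.0, 0.0, 175.6]
ft_force: [-0.5, 0.4, 0.3]
gripper_width: 0.0001
grip_force: 0.0
[ 0.5359906  -0.05770982  0.13261614] [-0.51293801  0.41373441  0.33680495]
(np.float64(338.3418282725353), np.float64(202.7722195707381))
(np.float64(311.01338930815666), np.float64(227.23536759799046))
```

View pics/m3.png

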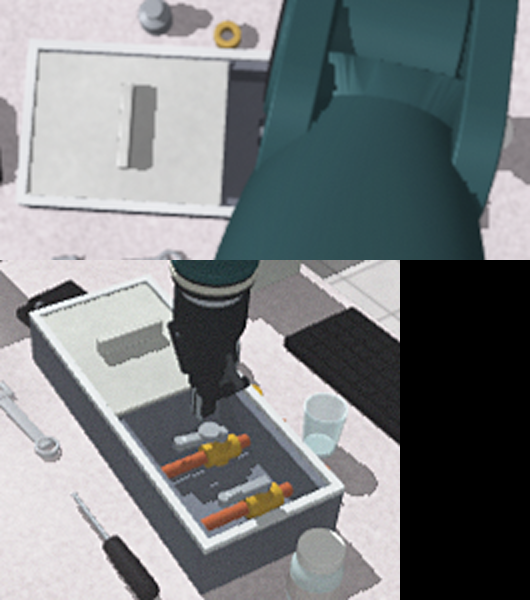

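The cover is at its far end. In the side view the marked handle's disc is at about (315,235) and its tip at (298.5,241.5). I'll cross-check these before going down.

Run:
```python
from h import *
c=r.capture('side')
for q,z in[((315,234.5),.066),((298.5,241),.057)]: print(onz(c,*q,z))
print(proj(c,[.536,-.0577,.05]), (np.array(proj(c,[.536,-.0577,.05]))-[210,150])*2)
```

```text
[ 0.57288347 -0.03000585  0.066     ]
[ 0.53337299 -0.01905321  0.057     ]
(np.float64(309.0283368669178), np.float64(252.72893520743781)) [198.05667373 205.45787041]
```

```bash
python3 -m jog '{"translation":[[0,0,0.03],[0,0,0.08],[0,0,0.13],[0,0,0.18],[0,0,0.22],[0,0,0.25],[0,0,0.265],[0,0,0.27],[0,0,0.27]],"angular":[[0,0,0],[0,0,0],[0,0,0],[0,0,0],[0,0,0],[0,0,0],[0,0,0],[0,0,0],[0,0,0]]}'
python3 - <<'E'
from h import *
s=r.state(); p=s['eef_pos'];print(p,s['ft_force'])
a=np.radians(-4.35);ex=np.array([np.cos(a),np.sin(a)]);ey=np.array([-ex[1],ex[0]]);pv=np.array([.585,-.036])
for t in[.2,.35,.5,.65,.8,.95,1.1,1.25,1.4,1.5,1.57]:
    u=-np.cos(t)*ex+np.sin(t)*ey;n=np.sin(t)*ex+np.cos(t)*ey
    q=pv+.044*u-(.007+.0075*np.cos(t)+.011*np.sin(t))*n
    print(t,q.round(4),rows([*(q-p[:2]),0]))
E
```

```text
t: 8.5
eef_pos: [0.5361, -0.0557, 0.0512]
ee_rot: [180.0, -0.0, 175.7]
ft_force: [0.3, -0.7, -0.2]
gripper_width: 0.0002
grip_force: 0.0
[ 0.53608932 -0.05568805  0.05117704] [ 0.32465847 -0.73365294 -0.19341521]
0.2 [ 0.5382 -0.0399] [-0.003  0.053  0.   ]
0.35 [ 0.5376 -0.034 ] [0.    0.072 0.   ]
0.5 [ 0.5378 -0.0279] [0.001 0.093 0.   ]
0.65 [ 0.5391 -0.0215] [-0.001  0.114  0.   ]
0.8 [ 0.5414 -0.0151] [-0.007  0.136  0.   ]
0.95 [ 0.5448 -0.0089] [-0.017  0.158  0.   ]
1.1 [ 0.5494 -0.0032] [-0.031  0.178  0.   ]
1.25 [0.5551 0.0019] [-0.049  0.196  0.   ]
1.4 [0.5618 0.006 ] [-0.07   0.211  0.   ]
1.5 [0.5667 0.0081] [-0.086  0.22  -0.   ]
1.57 [0.5703 0.0092] [-0.098  0.224 -0.   ]
```

```bash
python3 -m jog '{"translation":[[0,0.015,0],[0,0.035,0],[0,0.055,0],[0,0.072,0],[0,0.085,0],[0,0.1,0],[-0.001,0.114,0],[-0.004,0.125,0],[-0.007,0.136,0],[-0.012,0.147,0],[-0.017,0.158,0],[-0.024,0.168,0]],"angular":[[0,0,0],[0,0,0],[0,0,0],[0,0,0],[0,0,0],[0,0,0],[0,0,0],[0,0,0],[0,0,0],[0,0,0],[0,0,0],[0,0,0]]}'
python3 - <<'E'
from h import *
c=cap('side','s4.png'); s=r.state(); print(s['eef_pos'],s['ft_force'])
cv2.imwrite('pics/s4c.png',cv2.resize(c['frame'][190:290,260:390,::-1],None,fx=5,fy=5,interpolation=cv2.INTER_CUBIC))
E
```

```text
t: 9.5
eef_pos: [0.547, -0.0059, 0.0512]
ee_rot: [-180.0, -0.0, 175.7]
ft_force: [-0.4, -3.5, 0.1]
gripper_width: -0.0001
grip_force: 1.5
[ 0.54735942 -0.00557586  0.0511707 ] [-1.55485595 -1.22078302 -0.65566089]
```

View pics/s4c.png

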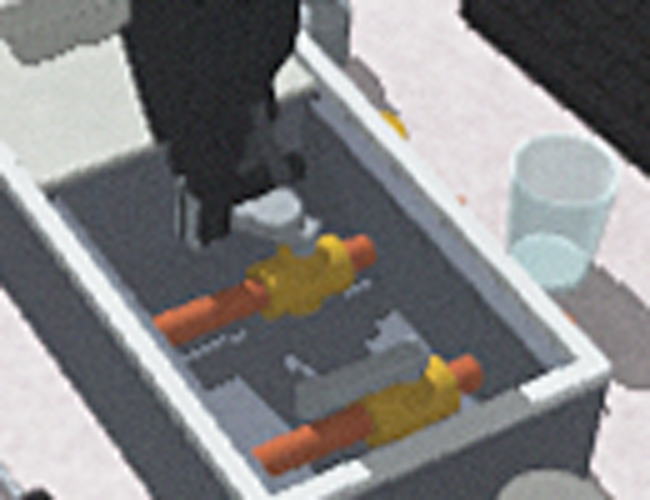

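The fingertips at crop (205,220) are turning the handle, with the disc now at (280,210). The plain handle hasn't moved, so I'll continue the arc.

```bash
python3 -m jog '{"translation":[[-0.007,0.01,0],[-0.015,0.02,0],[-0.025,0.028,0],[-0.035,0.036,0],[-0.046,0.043,0],[-0.055,0.048,0],[-0.064,0.052,0],[-0.07,0.054,0],[-0.075,0.055,0],[-0.08,0.055,0]],"angular":[[0,0,0],[0,0,0],[0,0,0],[0,0,0],[0,0,0],[0,0,0],[0,0,0],[0,0,0],[0,0,0],[0,0,0]]}'
```

```text
t: 10.38
eef_pos: [0.5722, 0.0087, 0.0512]
ee_rot: [180.0, -0.0, 175.7]
ft_force: [-3.9, 2.9, -0.4]
gripper_width: -0.0001
grip_force: 1.8
```

```bash
python3 -m jog '{"translation":[[-0.007,0,0],[-0.013,0,0],[-0.02,0,0],[-0.025,0,0],[-0.025,0,0]],"angular":[[0,0,0],[0,0,0],[0,0,0],[0,0,0],[0,0,0]]}'
```

```text
t: 10.8
eef_pos: [0.5736, 0.0088, 0.0505]
ee_rot: [180.0, -0.6, 175.7]
ft_force: [-35.1, 3.9, 21.7]
gripper_width: 0.0002
grip_force: 17.8
```

The force rose sharply to 35 N, so the handle is at its stop. I'll retreat and check.

```bash
python3 -m jog '{"translation":[[-0.01,0,0],[0.01,0,0],[0.03,0,0],[0.06,-0.01,0],[0.08,-0.01,-0.03],[0.08,-0.01,-0.12],[0.08,-0.01,-0.24],[0.08,-0.01,-0.36],[0.08,0,-0.48],[0.1,0.1,-0.55],[0.15,0.2,-0.55],[0.2,0.3,-0.55]],"angular":[[0,0,0],[0,0,0],[0,0,0],[0,0,0],[0,0,0],[0,0,0],[0,0,0],[0,0,0],[0,0,0],[0,0,0],[0,0,0],[0,0,0]]}'
python3 -m jog '{"translation":[[0.03,0.13,0],[0.06,0.26,0],[0.09,0.39,0],[0.1,0.5,0],[0.1,0.6,0],[0.1,0.65,0],[0.1,0.65,0]],"angular":[[0,0,0],[0,0,0],[0,0,0],[0,0,0],[0,0,0],[0,0,0],[0,0,0]]}'
python3 - <<'E'
from h import *
c=cap('top','t5.png'); d=cap('side','s5.png')
A=cv2.resize(c['frame'][110:290,140:450],(620,360),interpolation=cv2.INTER_CUBIC);B=cv2.resize(d['frame'][200:320,190:400],(420,240),interpolation=cv2.INTER_CUBIC)
M=np.zeros((600,620,3),np.uint8);M[:360]=A;M[360:,:420]=B;cv2.imwrite('pics/m5.png',M[:,:,::-1])
E
```

```text
t: 11.8
eef_pos: [0.5271, 0.1028, 0.2185]
ee_rot: [180.0, 0.2, 175.6]
ft_force: [0.0, 0.2, -0.7]
gripper_width: -0.0002
grip_force: 0.0
t: 12.38
eef_pos: [0.5112, 0.3012, 0.2166]
ee_rot: [179.9, 0.0, 175.9]
ft_force: [-0.5, -0.0, 0.1]
gripper_width: 0.0001
grip_force: 0.0
```

View pics/m5.png

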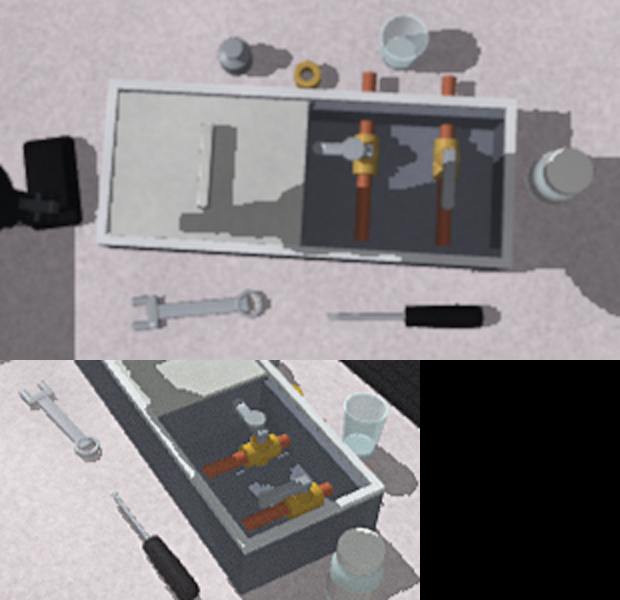

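In the final views the marked handle lies across its pipe, from the tip at (318,148) to the pivot at (368,152). The cover is against the far lip, the plain handle still points along its pipe, the surrounding things are in place and the hand is clear.

```bash
python3 -c "
from workcell import r
print(r.close_job())"
```

```text
the job is handed in; nothing more can be done
None
```

The job is handed in: the cover is at the far end, the marked valve is shut at its stop, the plain handle and the things around the box look untouched in the last pictures, and the hand is clear (12.4 s when last read).

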